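# Draw the sample cell into the photometer's light path and hold it for the reading

### The arm

A 6-joint arm with a two-finger parallel gripper is mounted at the origin on a cart in front of the work surface, level with it; the furniture and walls round the work are solid. World frame = base frame: x ahead of the robot, y to its left, z up, the work surface at z = 0. Lengths are in m, angles in rad, forces in N, time in s.
With the tool pointing down it reaches from about 0.375 to 0.975 m from the base axis. Payload 3.8 kg.
Tool frame: the origin (TCP) lies on the centre line of the jaws, within the pads' length; the fingertips stand 19 mm ahead of it and the grasp point (between the pads) is the TCP; z points along the fingers, y is the direction in which the jaws open and shut (so a half turn about z gives the same grasp; the last joint's range is limited). The gripper opens to 88 mm and grips with 3 to 60 N. Pads are 18 mm wide; open, the fingers measure 123 mm over their backs; the gripper's body (75 mm by 187 mm) begins 45 mm behind the grasp point.
Start: joints at [-1.176, 0.264, 1.604, -0, 1.274, -0.037], TCP at [0.282, -0.613, 0.258] pointing down, gripper open.
Joint ranges: [-2.63, 2.63], [-0.94, 2.18], [0.31, 2.57], [-1.31, 4.45], [0, 2.66], [-2.55, 2.55]. Speed limits (rad/s): [2.57, 2.57, 3.14, 3.14, 3.14, 3.14].

### API

Orientations are given as a 3x3 rotation matrix whose columns are the frame's x, y, z axes.
In Python, from station import status, vision, ticket gives the robot as it stands. The module is installed in compiled form; this text tells all that it offers.
- The arm moves only by the tool drive_tool, never from a script. Its argument "increments" is text: rows parted by semicolons, each of 7 numbers parted by spaces: the closure, from 0 (fully open) to 1 (shut), then the shift along the tool's x, y, z in cm, then the turn, a rotation vector about the tool's x, y, z in rad. In form: grip x y z ax ay az; .... A call has exactly 10 rows; each row is the pose to reach, as a shift and turn from the pose commanded when the call began, along the tool's axes at that moment; what a row does not reach only later rows make up. A row lasts 1/8 s, in which the tool goes at most 62.5 mm and 10.7 degrees, less where a joint would pass 70% of its speed; a pose out of reach is approached as far as the arm can. A call with a gripper value outside its range is refused whole. The fingers move at their own pace and stop on an object; the grip force is fixed at half the most. Time passes only in rows, so rows that repeat a pose let the fingers close, or fill a call up. It gives the time, the measured TCP pose, the force and the opening at its end, in the units of the state.
- status.get_state(): the state, without advancing time (a new reading comes with each control period).
- vision.camera(name): name is "side" or "top"; returns the picture (400x640x3 uint8, blue, green, red); there is no depth.
- vision.camera_model(name): a dict with "fx", "fy", "cx", "cy" (pixels), "k1" (the pictures are not rectified: a ray, as slopes to the right and down, at radius r is drawn at 1 + k1 r^2 times it, then the intrinsics apply), "R" (3x3) and "t" (3): a world point X has camera coordinates R X + t. Camera axes: x right, y down, z forward; pixel columns grow to the right and rows downward; lengths in m; the calibration is good to about 2 mm. A picture is of the moment at which its call begins. camera_model takes no time and is no camera call.
- ticket.job_done(): hands the job in, once; it reports no verdict.
The state is a dict: "time": time; "qpos": joint angles; "joint_velocities": joint speeds; "tau": joint torques, N m; "tcp_pos": TCP position; "tcp_rot": TCP orientation; "contact_force": force on the tool from outside, world axes, zero at the start; "ft_torque": the same for the moment, N m; "gripper_width": opening from 0.0 (shut) to 1.0 (fully open).
Only numpy, scipy, OpenCV 4.12 (cv2) and the standard library are available. Lean on these libraries where they do the work, as an engineer would, in place of code of your own. Each camera call takes 0.05 s, during which the arm holds its last target. There are 200 camera calls.

### The job

On the bench photometer the lid stands open, and the stoppered sample cell sits in one of the carriage's three cell places while two flat-topped check standards fill the others: see which place it is in, then shut the lid fully. Take the spring-return pull rod by its knob, draw it out until the stoppered cell stands in the light path, and keep it there for the reading: finish still gripping the knob, because the rod springs back if let go. Leave the other things on the bench alone.

Things in the scene. Friction and masses are not known exactly. Their poses are not given: they have to be found in the camera images.
- photometer: Bench photometer, a beige-grey box 225 mm wide (its y), 130 mm deep (its x, plus a sloping console of 20 mm on its front) and 92 mm high, fixed. Origin: centre of its underside on the worktop; z up, x towards its back, y towards the side where the pull rod comes out. The cell chamber is a 46 (x) by 106 mm (y) opening in the top round (0, -0.029), under the lid.
- photometer_lid (a joint): Hinge of the grey lid, rad: 0 = fully shut, 1.85 = open against its stop, leaning past upright away from the rod. Rests open by its own weight (80 g, light damping, hardly any friction); once pushed towards the rod side past upright (1.57) it falls shut by itself in about a second.
- lid_edge (a point): Middle of the lid's free edge (end of its 34 mm wide finger lip), 127 mm from the hinge line. The lid is a plate 64 mm wide along the hinge, 118 mm plus the lip from hinge to edge, 5 mm thick. When open it stands about 125 mm above the photometer's top and can be pushed from its back, the side away from the rod.
- lid_hinge (a point): Middle of the lid's hinge line, at (0, -0.088, 0.0945) in the photometer's frame; the hinge axis runs along the photometer's x. Shut, the lid reaches from here towards the rod side (+y).
- cell_slide (a joint): Travel of cell carriage and pull rod along the photometer's +y, m: 0 = home, stop at 0.080. A spring pulls it home with 3 N at 0 and 8.5 N at 0.072; it never stays out by itself. Four places at 24 mm pitch: at home the empty one is in the light path; the three cell places lie 24, 48 and 72 mm to -y of it, so 0.024, 0.048 or 0.072 brings the first, second or third into it.
- pull_knob (a point): Black knob at the rod's outer end, axis along the photometer's y, 62 mm above the worktop: barrel 22 mm in diameter from -16 to +11 mm along y, then an end flange 32 mm in diameter from +13 to +21 mm. This point is on the axis in the barrel; at home it is 40 mm from the bush face. y points outward, along the pull. Pulled to travel q, it is q further out.
- light_path (a point): The point where the light beam crosses the carriage, at (0, 0.008, 0.042) in the photometer's frame; the beam runs along the photometer's x. A round port in each chamber wall and a black line on either side of the opening's rim show it. Axes as the photometer's.
- sample_cell: The stoppered sample cell: glass, 22.5 (x) by 12.5 (y) by 45 mm, with a round white stopper on top that makes it 65 mm tall. Origin: centre of its underside. Stands loose with 1 mm play in one of the three cell places, underside 17 mm above the worktop; x along the beam.
- standard_a: A check standard: metal frame block, 22.5 by 12.5 by 45 mm, flat top with no stopper, in one of the other cell places. Origin: centre of its underside.
- standard_b: The other check standard, the same as standard_a, in the remaining cell place.
- forceps: Forceps, 16 by 130 by 8 mm, lying behind the photometer; leave alone.
- marker: Marker pen, 17 by 135 by 16 mm, lying on the worktop at the back left; leave alone.
- tube_1: Capped sample tube, 16 by 95 by 17 mm, lying on the worktop to the right; leave alone.
- tube_2: The other capped sample tube lying to the right, same size; leave alone.
- specimen_jar: Specimen jar, 48 mm in diameter, 70 mm high, standing to the right; leave alone.
- petri_2: Petri dish, 63 mm in diameter, 15 mm high, on the right; leave alone.
- rod_bush (a point): Middle of the face of the steel bush through which the 8 mm rod comes out. Three dark rings are engraved on the rod: the first, second or third comes level with this face when the first, second or third cell place is in the light path. Axes as the photometer's.

How it is judged:
By the outcome, as a careful person would: the job done as asked, in the order asked, and still so for the second after the job is handed in, while the arm keeps its last pose, push and grip.
It also fails if it takes over 40 s, if anything falls off the work surface, if the arm or the gripper's body presses on something with over 40 N, if the wrist force passes 120 N, or if a joint passes its speed limit or range.

## Working session

There is one attempt and no reset: what is moved stays moved. The work goes in short steps, Python scripts to look and compute and a tool call to move; the robot and the scene stay as the last step left them, time stands still between calls to the robot, and variables do not carry over. Pictures are saved under pics/ and viewed, about 8 in all and at most 12, crops included, and the job is handed in when it is done.

Besides the shell and the picture viewer there is one more tool, called after ">>>" in YAML: its name, and indented under it one key for each argument. drive_tool: Moves the arm, as the interface text tells. Its arguments: {"type":"object","properties":{"increments":{"type":"string"}},"required":["increments"]}

```bash
mkdir -p pics; cat > h.py <<'E'
import numpy as np, cv2
from station import status, vision, ticket
def ray(name,u,v):
    m=vision.camera_model(name)
    xd=np.array([(u-m['cx'])/m['fx'],(v-m['cy'])/m['fy']]); x=xd.copy()
    for _ in range(30): x=xd/(1+m['k1']*(x@x))
    R=np.array(m['R']);t=np.array(m['t']); return -R.T@t, R.T@np.array([x[0],x[1],1.])
def onz(name,u,v,z):
    o,d=ray(name,u,v); return o+d*(z-o[2])/d[2]
def proj(name,X):
    m=vision.camera_model(name); c=np.array(m['R'])@np.array(X)+np.array(m['t']); s=c[:2]/c[2]; s=s*(1+m['k1']*(s@s))
    return np.array([m['fx']*s[0]+m['cx'],m['fy']*s[1]+m['cy']])
def two(a,b):
    (o1,d1),(o2,d2)=ray('top',*a),ray('side',*b)
    k=np.linalg.lstsq(np.c_[d1,-d2],o2-o1,rcond=None)[0]; p,q=o1+k[0]*d1,o2+k[1]*d2
    return (p+q)/2, np.linalg.norm(p-q)
E
python3 - <<'E'
from h import *
for n in('top','side'):
    cv2.imwrite(f'pics/{n}0.png',vision.camera(n)); m=vision.camera_model(n); print(n,m['fx'],m['k1'],ray(n,320,200))
s=status.get_state(); print(s)
E
```

```text
top 459.33584457031793 0.038479212075510166 (array([ 0.23364095, -0.09006077,  1.28098115]), array([ 0.20850326,  0.02125036, -0.97819337]))
side 370.1138011004552 0.011375156999940425 (array([ 0.41668547, -1.0882749 ,  0.59917447]), array([ 0.08348192,  0.88443896, -0.45923706]))
{'time': 0.1, 'qpos': array([-1.17590034e+00,  2.64700600e-01,  1.60520748e+00,  5.87493257e-07,
        1.27371617e+00, -3.69025316e-02]), 'joint_velocities': array([ 0.00025149,  0.00088902, -0.00240597, -0.00020283, -0.00049353,
       -0.00131706]), 'tau': array([ 8.05147829e-04, -5.03617573e+01, -3.58071899e+01,  7.31268874e-02,
        2.33520067e-02, -5.47170202e-05]), 'tcp_pos': array([ 0.28225836, -0.61249583,  0.2565133 ]), 'tcp_rot': array([[ 9.08214630e-01,  4.18503972e-01, -7.81062862e-04],
       [ 4.18504694e-01, -9.08212697e-01,  1.87545750e-03],
       [ 7.55152044e-05, -2.03019641e-03, -9.99997936e-01]]), 'contact_force': array([-0.27574934,  0.22610337, -1.4619959 ]), 'ft_torque': array([-0.03369573,  0.01112517,  0.02130953]), 'gripper_width': 0.9975979128482209}
```

View pics/top0.png

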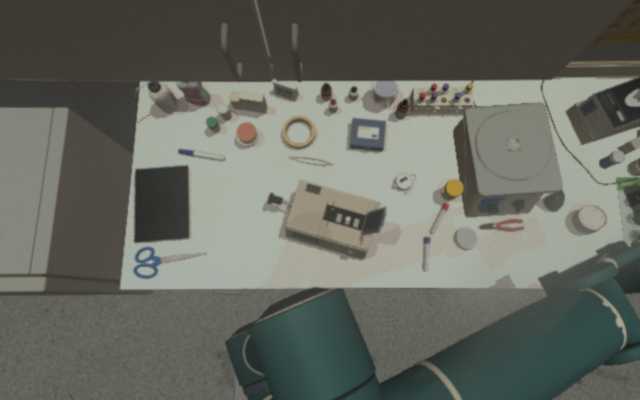

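View pics/side0.png

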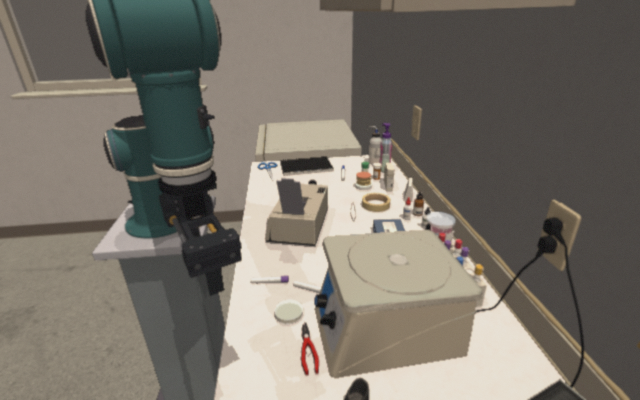

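The top view shows the photometer around (335,218), its knob at (275,201), the lid standing open at (372,220), and the cells at (332–358, 212–222). Next I'll zoom in on both.

```bash
python3 - <<'E'
from h import *
a=cv2.imread('pics/top0.png')[170:270,255:405]; b=cv2.imread('pics/side0.png')[165:250,255:345]
a=cv2.resize(a,None,fx=5,fy=5,interpolation=cv2.INTER_CUBIC); a=cv2.convertScaleAbs(a,alpha=1.5)
cv2.imwrite('pics/topc.png',a)
b=cv2.resize(b,None,fx=6,fy=6,interpolation=cv2.INTER_CUBIC);cv2.imwrite('pics/sidec.png',cv2.convertScaleAbs(b,alpha=1.5))
E
```

```text
(no output)
```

View pics/topc.png

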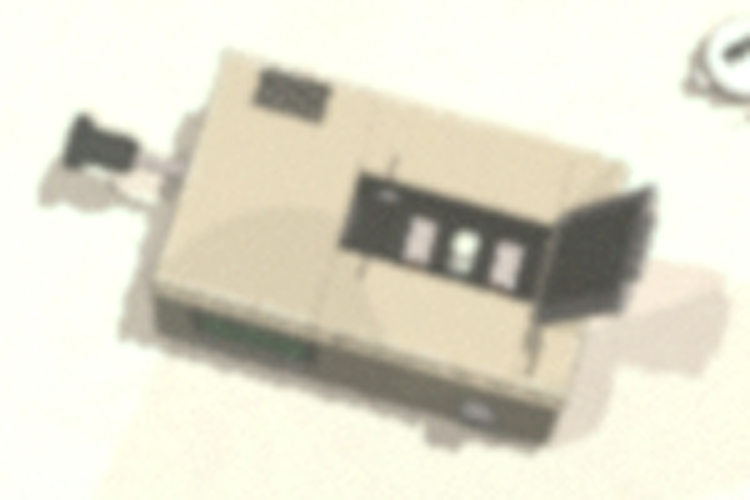

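View pics/sidec.png

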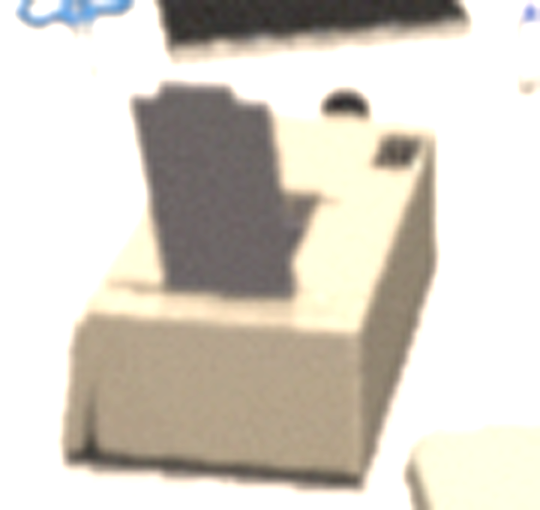

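The stoppered cell is clearly in the middle (second) place: white stopper at crop (465,245) with a flat block on each side, so the travel needed is 0.048 m. The lid stands open at crop (600,255). Now I'll measure the pose.

```bash
python3 - <<'E'
from h import *
c=lambda x,y:((x-2)/5+255,(y-2)/5+170)
s=lambda x,y:((x-2.5)/6+255,(y-2.5)/6+165)
P=[onz('top',*c(*p),.092)[:2] for p in [(230,49),(155,283),(628,162),(582,395)]]
for p in P: print(p)
# model pts photometer frame at top (x back,y rod side); front top edge x=-.065
M=np.array([[.065,.1125],[-.065,.1125],[.065,-.1125],[-.065,-.1125]])
def fit(M,P):
    P=np.array(P);m0=M.mean(0);p0=P.mean(0);H=(M-m0).T@(P-p0);U,_,V=np.linalg.svd(H);R=V.T@U.T;return R,p0-R@m0
R,t=fit(M,P);print(np.degrees(np.arctan2(R[1,0],R[0,0])),t,np.linalg.norm((P-(M@R.T+t)),axis=1))
for n,p in dict(knob=[0,.1525],flange=[0,.1735],hinge=[0,-.088]).items(): print(n,R@p+t)
print('knob from img barrel', onz('top',*c(107,147),.062), 'flange', onz('top',*c(78,143),.062))
for n,(p,z) in dict(knob=([0,.1525],.062),hinge=([0,-.088],.0945),chamfr=([-.023,.024],.092),stop2=([0,.008-.048],.08),bl=([.065,.1125],.092),br=([.065,-.1125],.092),fr=([-.065,-.1125],.092),lide=([0,-.088-.127*np.cos(np.pi-1.85)],.0945+.127*np.sin(1.85))).items():
    X=np.r_[R@p+t,z]; u=proj('top',X);v=proj('side',X); print(n,X.round(3),((u-[255,170])*5+2).round(),((v-[255,165])*6+2.5).round())
E
```

```text
[ 0.54347863 -0.01221165]
[0.4173487  0.02534594]
[ 0.48136345 -0.22333002]
[ 0.35859044 -0.19625853]
-15.345571450168574 [ 0.45019531 -0.10161356] [0.00205963 0.00127044 0.0043394  0.00346337]
knob [0.49055293 0.04544939]
flange [0.49611037 0.06570068]
hinge [ 0.42690697 -0.18647612]
knob from img barrel [0.49649115 0.05577441 0.062     ] flange [0.49874524 0.07154907 0.062     ]
knob [0.491 0.045 0.062] [126. 158.] [332. 136.]
hinge [ 0.427 -0.186  0.094] [561. 263.] [234. 293.]
chamfr [ 0.434 -0.072  0.092] [342. 250.] [239. 188.]
stop2 [ 0.44 -0.14  0.08] [471. 244.] [258. 271.]
bl [ 0.543 -0.01   0.092] [226.  51.] [435. 123.]
br [ 0.483 -0.227  0.092] [635. 159.] [363. 333.]
fr [ 0.358 -0.193  0.092] [576. 397.] [ 84. 316.]
lide [ 0.418 -0.22   0.217] [653. 241.] [200.  83.]
```

```bash
cat >> h.py <<'E'
from scipy.spatial.transform import Rotation as Ro
YAW=np.radians(-15.35); Rp=np.array([[np.cos(YAW),-np.sin(YAW)],[np.sin(YAW),np.cos(YAW)]]); T=np.array([.4502,-.1016])
def w(x,y,z): return np.r_[Rp@[x,y]+T,z]
def inc(X,yaw=YAW):
    s=status.get_state(); R=s['tcp_rot']; ty=np.r_[np.cos(yaw),np.sin(yaw),0]; tz=np.array([0,0,-1.]); 
    G=np.c_[np.cross(ty,tz),ty,tz]
    print('shift cm',(R.T@(X-s['tcp_pos'])*100).round(2),'turn',Ro.from_matrix(R.T@G).as_rotvec().round(3),'tcp',s['tcp_pos'].round(4),'t',round(s['time'],2),'F',s['contact_force'].round(1),'w',round(s['gripper_width'],3))
E
python3 - <<'E'
from h import *
inc(w(0,-.18,.197))
for n,(x0,y0,x1,y1) in dict(top=(262,188,288,214),side=(306,176,320,185)).items():
    g=cv2.cvtColor(cv2.imread(f'pics/{n}0.png'),cv2.COLOR_BGR2GRAY)[y0:y1,x0:x1]; print(n,x0,y0);print(g)
E
```

```text
shift cm [ 25.04 -25.59   6.01] turn [-0.002 -0.001 -0.871] tcp [ 0.2823 -0.6125  0.2565] t 0.1 F [-0.3  0.2 -1.5] w 0.998
top 262 188
[[175 174 173 174 173 174 172 173 174 174 173 174 174 174 174 173 174 173
  173 174 175 173 174 173 173 174]
 [176 173 174 173 173 173 173 173 173 173 175 173 174 174 175 174 173 173
  174 173 174 173 175 173 174 174]
 [175 173 174 173 173 174 174 173 174 171 172 172 174 174 174 172 172 174
  175 173 173 172 174 173 173 174]
 [174 174 173 174 175 173 171 171 167 165 165 167 171 172 174 174 174 174
  172 173 174 174 175 175 174 172]
 [173 175 174 174 174 174 171 162 149 138 143 154 165 170 173 173 172 173
  176 175 173 174 173 173 173 173]
 [174 174 174 174 173 173 166 149 116  96 106 134 155 167 171 172 174 172
  173 173 175 175 174 175 173 173]
 [175 174 173 174 175 172 160 130  89  70  78 106 138 156 165 167 169 172
  170 171 172 174 175 173 175 173]
 [174 175 174 174 173 169 148 110  77  64  68  83 111 128 139 148 154 161
  164 167 170 171 173 172 174 173]
 [174 174 173 172 172 161 131  93  68  64  63  68  77  89 102 113 122 134
  142 154 165 171 1
[... 1714 characters left out ...]
67 168 167
  161 152 151 148 138 130 127 126]
 [175 174 174 174 174 173 173 173 172 168 169 168 170 170 170 173 173 173
  172 168 168 160 144 131 127 125]]
side 306 176
[[223 223 224 223 224 223 223 223 224 224 224 223 225 223]
 [222 223 223 223 223 223 224 223 224 224 223 224 224 223]
 [224 223 224 222 218 216 214 215 219 222 224 224 223 224]
 [224 223 221 212 188 169 164 167 188 212 222 223 224 225]
 [224 221 211 171 128 100  97 101 124 169 209 221 223 224]
 [223 216 175 114  66  51  45  49  67 112 171 215 223 223]
 [223 211 145  73  42  31  41  37  38  65 139 207 222 223]
 [218 207 144  89  77  76  75  77  66  66 127 204 221 222]
 [200 194 170 142 134 135 134 134 121 114 139 197 211 209]]
```

>>> drive_tool:
  increments: "1 5 -5.1 0 0 0 -0.15; 1 10 -10.2 0 0 0 -0.3; 1 15 -15.3 1 0 0 -0.45; 1 20 -20.5 3 0 0 -0.6; 1 25 -25.6 6 0 0 -0.75; 1 25 -25.6 6 0 0 -0.87; 1 25 -25.6 6 0 0 -0.87; 1 25 -25.6 6 0 0 -0.87; 1 25 -25.6 6 0 0 -0.87; 1 25 -25.6 6 0 0 -0.87"

```text
time: 1.35
tcp_pos: [0.4024, -0.2773, 0.1982]
tcp_rot: [[0.268, 0.963, 0.001], [0.963, -0.268, -0.001], [-0.001, 0.001, -1.0]]
contact_force: [0.1, -0.2, 0.7]
gripper_width: 0.005
```

```bash
python3 - <<'E'
from h import *
inc(w(0,-.05,.197))
for p in [(281.8,200.9),(279,200.3),(274,199),(267.6,198)]:
    X=onz('top',*p,.062); print(X, Rp.T@(X[:2]-T))
cv2.imwrite('pics/s1.png',cv2.resize(vision.camera('side')[80:280,160:400],None,fx=3,fy=3))
E
```

```text
shift cm [13.21 -0.08  0.12] turn [ 0.001  0.001 -0.003] tcp [ 0.4024 -0.2773  0.1982] t 1.35 F [ 0.1 -0.2  0.7] w 0.005
[0.49119021 0.03994056 0.062     ] [0.00206009 0.14734206]
[0.49286883 0.04756102 0.062     ] [0.00166159 0.15513503]
[0.49650273 0.06119358 0.062     ] [0.00155712 0.16924322]
[0.49931563 0.07860999 0.062     ] [-0.00034071  0.18678295]
```

View pics/s1.png

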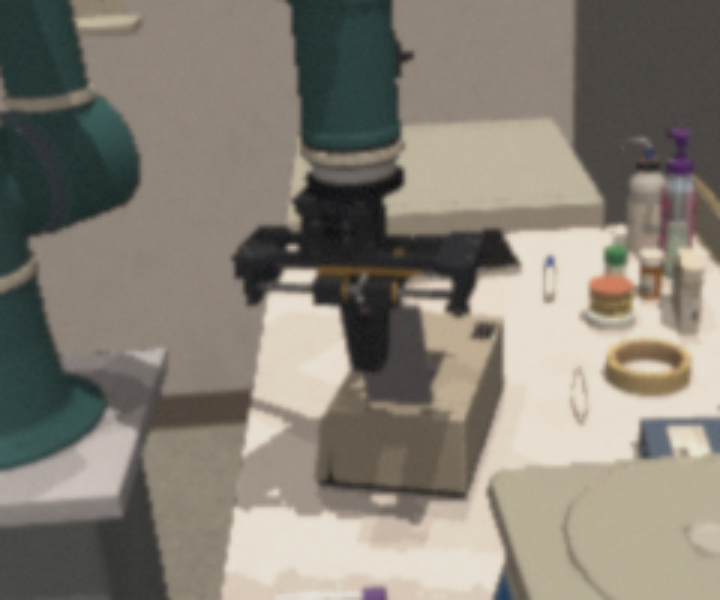

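The closed fingers stand behind the lid (side view crop (370,340)). Now I'll push it over gently.

>>> drive_tool:
  increments: "1 2 0 0 0 0 0; 1 3.5 0 0 0 0 0; 1 5 0 0 0 0 0; 1 6.5 0 0 0 0 0; 1 8 0 0 0 0 0; 1 9.5 0 0 0 0 0; 1 11 0 0 0 0 0; 1 12 0 0 0 0 0; 1 13 0 0 0 0 0; 1 13 0 0 0 0 0"

```text
time: 2.65
tcp_pos: [0.4371, -0.15, 0.1977]
tcp_rot: [[0.265, 0.964, -0.0], [0.964, -0.265, 0.0], [0.0, -0.0, -1.0]]
contact_force: [0.0, -0.7, -0.3]
gripper_width: 0.005
```

```bash
python3 - <<'E'
from h import *
inc(w(0.001,.164,.17)); print(w(0.001,.164,.064))
E
```

```text
shift cm [21.41  0.08  2.77] turn [-0. -0. -0.] tcp [ 0.4371 -0.15    0.1977] t 2.65 F [ 0.  -0.7 -0.3] w 0.005
[0.49457754 0.05628488 0.064     ]
```

>>> drive_tool:
  increments: "1 0 0 -3 0 0 0; 1 0 0 -3 0 0 0; 1 0 0 -3 0 0 0; 1 0 0 -3 0 0 0; 1 0 0 -3 0 0 0; 1 0 0 -3 0 0 0; 1 0 0 -3 0 0 0; 1 0 0 -3 0 0 0; 1 0 0 -3 0 0 0; 1 0 0 -3 0 0 0"

```text
time: 3.9
tcp_pos: [0.437, -0.1506, 0.2278]
tcp_rot: [[0.266, 0.964, 0.0], [0.964, -0.266, -0.0], [0.0, 0.0, -1.0]]
contact_force: [0.4, -0.8, 0.1]
gripper_width: 0.004
```

>>> drive_tool:
  increments: "1 5 0 -3 0 0 0; 1 10 0 -3 0 0 0; 0.5 15 0 -3 0 0 0; 0.3 19 0 -2 0 0 0; 0 21.4 0 1 0 0 0; 0 21.4 0 2.8 0 0 0; 0 21.4 0 2.8 0 0 0; 0 21.4 0 2.8 0 0 0; 0 21.4 0 2.8 0 0 0; 0 21.4 0 2.8 0 0 0"

```text
time: 5.15
tcp_pos: [0.4944, 0.0552, 0.2007]
tcp_rot: [[0.267, 0.964, 0.002], [0.964, -0.267, 0.0], [0.001, 0.002, -1.0]]
contact_force: [0.9, -0.2, -0.3]
gripper_width: 0.887
```

```bash
python3 - <<'E'
from h import *
inc(w(0.001,.164,.064))
a=cv2.resize(vision.camera('side')[130:260,220:360],None,fx=4,fy=4,interpolation=3);b=cv2.resize(vision.camera('top')[160:290,230:410],None,fx=4,fy=4,interpolation=3)
b=b[:,:]; a=a[:,:]
v=np.zeros((520,1280,3),np.uint8); v[:,:560]=a; v[:,560:1280]=b
cv2.imwrite('pics/s2.png',cv2.resize(cv2.convertScaleAbs(v,alpha=1.3),(800,325)))
E
```

```text
shift cm [ 0.1  -0.03 13.67] turn [ 0.002 -0.001 -0.002] tcp [0.4944 0.0552 0.2007] t 5.15 F [ 0.9 -0.2 -0.3] w 0.887
```

View pics/s2.png

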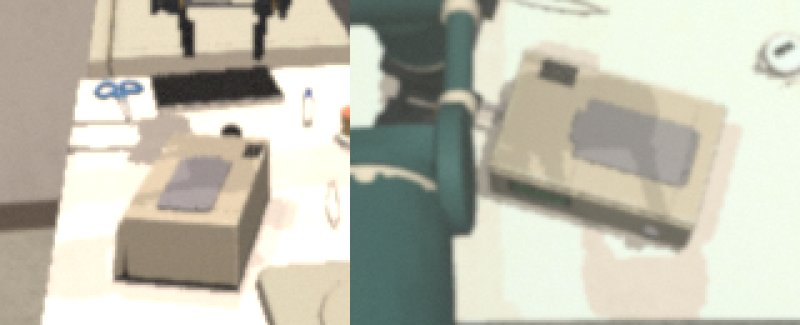

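The lid lies flat and shut in both views. Before descending, I'll cross-check the knob's lateral position in the side view.

```bash
python3 - <<'E'
from h import *
for x in(-.01,0,.01): print(x,proj('side',w(x,.184,.062)),proj('side',w(x,.164,.062)))
print(proj('side',status.get_state()['tcp_pos']))
g=cv2.cvtColor(cv2.imread('pics/side0.png'),cv2.COLOR_BGR2GRAY)[180:183,300:325].astype(float); k=(220-g).clip(0); print((k*np.arange(300,325)).sum(1)/k.sum(1))
E
```

```text
-0.01 [308.80013495 183.18150077] [307.70334581 185.61547882]
0 [311.63124396 183.31680704] [310.57217341 185.75578668]
0.01 [314.46953182 183.45243618] [313.4483721  185.89643769]
[309.30359333 147.30464236]
[312.03134328 311.96069869 311.74982481]
```

Both views agree (x' ≈ 1 mm). Descend with the gripper open.

>>> drive_tool:
  increments: "0 0.1 0 2 0 0 0; 0 0.1 0 5 0 0 0; 0 0.1 0 8 0 0 0; 0 0.1 0 10.5 0 0 0; 0 0.1 0 12.5 0 0 0; 0 0.1 0 13.7 0 0 0; 0 0.1 0 13.7 0 0 0; 0 0.1 0 13.7 0 0 0; 0 0.1 0 13.7 0 0 0; 0 0.1 0 13.7 0 0 0"

```text
time: 6.5
tcp_pos: [0.4947, 0.0567, 0.0634]
tcp_rot: [[0.266, 0.964, 0.001], [0.964, -0.266, 0.0], [0.0, 0.001, -1.0]]
contact_force: [0.5, 0.0, 0.1]
gripper_width: 0.997
```

```bash
python3 - <<'E'
from h import *
inc(w(0.001,.164,.064))
cv2.imwrite('pics/s3.png',cv2.resize(cv2.convertScaleAbs(vision.camera('side')[140:240,250:370],alpha=1.3),None,fx=5,fy=5,interpolation=3))
E
```

```text
shift cm [-0.04  0.   -0.06] turn [ 0.001 -0.    -0.001] tcp [0.4947 0.0567 0.0634] t 6.5 F [0.5 0.  0.1] w 0.997
```

View pics/s3.png

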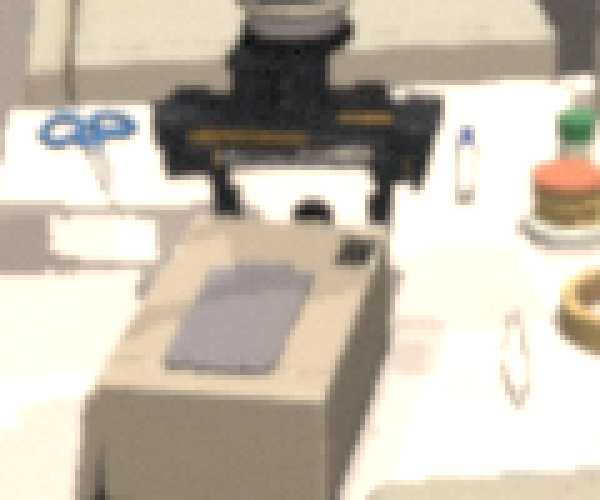

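The knob (312,212) sits centred between the fingers (230 and 380), and the lid is shut. Close on the barrel.

>>> drive_tool:
  increments: "0.3 0 0 0 0 0 0; 0.6 0 0 0 0 0 0; 1 0 0 0 0 0 0; 1 0 0 0 0 0 0; 1 0 0 0 0 0 0; 1 0 0 0 0 0 0; 1 0 0 0 0 0 0; 1 0 0 0 0 0 0; 1 0 0 0 0 0 0; 1 0 0 0 0 0 0"

```text
time: 7.8
tcp_pos: [0.4969, 0.0559, 0.0631]
tcp_rot: [[0.266, 0.964, 0.006], [0.964, -0.266, -0.001], [0.001, 0.006, -1.0]]
contact_force: [8.9, -3.4, -7.5]
gripper_width: 0.239
```

```bash
python3 - <<'E'
from h import *
s=status.get_state();print(s['tcp_pos'],s['gripper_width']*88,s['contact_force'],Rp.T@(s['tcp_pos'][:2]-T))
E
```

```text
[0.49688636 0.05594285 0.06306186] 21.00391152864124 [ 8.85176016 -3.39220882 -7.51620073] [0.003317   0.16428135]
```

>>> drive_tool:
  increments: "1 0 0.2 0 0 0 0; 1 0.3 0.2 0 0 0 0; 1 1 0.2 0 0 0 0; 1 1.7 0.2 0 0 0 0; 1 2.4 0.2 0 0 0 0; 1 3.1 0.2 0 0 0 0; 1 3.8 0.2 0 0 0 0; 1 4.4 0.2 0 0 0 0; 1 4.8 0.2 0 0 0 0; 1 4.8 0.2 0 0 0 0"

```text
time: 9.05
tcp_pos: [0.5102, 0.1012, 0.0629]
tcp_rot: [[0.265, 0.964, 0.003], [0.964, -0.265, -0.003], [-0.002, 0.003, -1.0]]
contact_force: [5.3, -8.2, -3.8]
gripper_width: 0.233
```

```bash
cat > chk.py <<'E'
from h import *
import sys
s=status.get_state();d=s['tcp_pos'][:2]-[0.49688636,0.05594285]
print(s['time'],s['tcp_pos'],s['gripper_width']*88,'F',s['contact_force'],'travel x,y mm',Rp.T@d*1000,'Fp',Rp.T@s['contact_force'][:2])
E
python3 chk.py
```

```text
9.05 [0.51022793 0.10116079 0.06291739] 20.545142389307024 F [ 5.27476902 -8.1853019  -3.80030668] travel x,y mm [ 0.89577729 47.13657809] Fp [ 7.25337062 -6.496997  ]
```

>>> drive_tool:
  increments: "1 0.1 0.1 0 0 0 0; 1 0.1 0.1 0 0 0 0; 1 0.1 0.1 0 0 0 0; 1 0.1 0.1 0 0 0 0; 1 0.1 0.1 0 0 0 0; 1 0.1 0.1 0 0 0 0; 1 0.1 0.1 0 0 0 0; 1 0.1 0.1 0 0 0 0; 1 0.1 0.1 0 0 0 0; 1 0.1 0.1 0 0 0 0"

```text
time: 10.3
tcp_pos: [0.5105, 0.1017, 0.0628]
tcp_rot: [[0.265, 0.964, 0.001], [0.964, -0.265, -0.002], [-0.002, 0.001, -1.0]]
contact_force: [2.9, -7.0, -1.1]
gripper_width: 0.232
```

```bash
python3 chk.py; python3 - <<'E'
from h import *
a=vision.camera('top'); cv2.imwrite('pics/t4.png',a)
b=vision.camera('side'); cv2.imwrite('pics/s4.png',b)
a=cv2.resize(a[165:250,240:380],None,fx=5,fy=5,interpolation=3);cv2.imwrite('pics/t4c.png',cv2.convertScaleAbs(a,alpha=1.5))
E
```

```text
10.3 [0.51046473 0.10173002 0.06283053] 20.425659788536688 F [ 2.94026112 -6.99081228 -1.12080403] travel x,y mm [ 0.97345322 47.7481901 ] Fp [ 4.6859432  -5.96309719]
```

View pics/t4c.png

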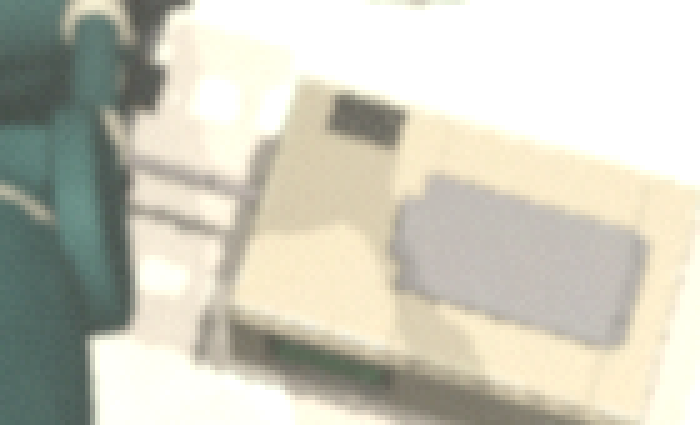

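The top view shows the lid shut and the rod drawn out (crop 130–255). The engraved rings aren't resolved by eye, so I'll take an averaged intensity profile along the rod.

```bash
python3 - <<'E'
from h import *
im=np.mean([vision.camera('top').astype(float).mean(2) for _ in range(6)],0).astype(np.float32)
ys=np.arange(.112,.176,.002)
for dx in (0.,.003,.006):
    p=np.array([proj('top',w(dx,y,.062)) for y in ys],np.float32)
    print(dx,cv2.remap(im,p[None,:,0],p[None,:,1],cv2.INTER_CUBIC)[0].round().astype(int))
print(ys[[0,-1]],p[[0,-1]]); print((ys*1000).astype(int))
E
python3 chk.py
```

```text
0.0 [134 137 133 123 111 108 112 114 115 118 120 121 120 120 121 121 117 109
 108 112 115 115 113 111 112 113 113 112 112 113 113 113]
0.003 [134 135 133 122 113 111 115 116 117 121 125 128 127 125 124 124 123 114
 108 112 118 122 121 119 116 116 118 118 118 118 118 118]
0.006 [134 136 134 122 110 106 106 110 117 128 139 143 142 140 138 139 138 133
 129 130 135 139 139 135 133 133 134 133 134 135 135 136]
[0.112 0.174] [[294.73495 202.88068]
 [272.79446 197.00653]]
[112 114 116 118 120 122 124 126 128 130 132 134 136 138 140 142 144 146
 148 150 152 154 156 158 160 162 164 166 168 170 172 174]
10.7 [0.51047045 0.10171353 0.06281216] 20.565300799921925 F [ 3.23874401 -6.74503865 -0.05684163] travel x,y mm [ 0.98333258 47.73379716] Fp [ 4.90871836 -5.64707829]
```

The first ring is at y' ≈ 148 mm and the bush face at ≈ 124 mm. That puts ring 1 24 mm outside the bush, so ring 2 is level with it, matching the TCP travel of 47.7 mm. One small trim, then a hold check.

>>> drive_tool:
  increments: "1 0.03 0.05 0 0 0 0; 1 0.03 0.05 0 0 0 0; 1 0.03 0.05 0 0 0 0; 1 0.03 0.05 0 0 0 0; 1 0.03 0.05 0 0 0 0; 1 0.03 0.05 0 0 0 0; 1 0.03 0.05 0 0 0 0; 1 0.03 0.05 0 0 0 0; 1 0.03 0.05 0 0 0 0; 1 0.03 0.05 0 0 0 0"

```text
time: 11.95
tcp_pos: [0.5106, 0.1018, 0.0628]
tcp_rot: [[0.265, 0.964, -0.0], [0.964, -0.265, -0.003], [-0.003, 0.0, -1.0]]
contact_force: [1.9, -7.1, 0.3]
gripper_width: 0.238
```

```bash
python3 chk.py; python3 -c "
from h import *
ticket.job_done()"
```

```text
11.95 [0.51055053 0.10184795 0.0627571 ] 20.938100873471903 F [ 1.87632003 -7.11017639  0.31268517] travel x,y mm [ 1.02496769 47.88462002] Fp [ 3.69155375 -6.35984402]
the job is handed in; nothing more can be done
```

The stoppered cell was in the second (middle) place. I shut the lid, gripped the knob and drew the rod out to bring the cell into the light path. The job was handed in at about 12 s with the knob still gripped.

**Last checks:**
- **Lid:** it lies flat and shut in both camera views.
- **Travel:** 47.9 mm by the tool position, against a target of 48 mm. The pull of about 6.4 N agrees with the roughly 6.7 N the spring should give there.
- **Hold:** the grip was steady, with no drift between readings.
- **Rod rings:** the top view is too coarse to see the second ring at the bush. The first ring measured about 24 mm outside it, which puts the second ring level with the bush to within about 2 mm.
- **Side load:** about 4 N of sideways force remained on the knob, from a millimetre or two of lateral misalignment. I reduced it but did not remove it.
- **Other items:** I touched nothing else on the bench, but took no separate final picture of the other items to confirm it.

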